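Swing the filing clamp to its loading click and hold its spring jaw open

ROBOT

A 6-joint arm with a two-finger parallel gripper is mounted at the origin on the work surface. World frame = base frame: x ahead of the robot, y to its left, z up, the work surface at z = 0. Lengths are in m, angles in rad, forces in N, time in s.
With the tool pointing down it reaches from about 0.3 to 0.775 m from the base axis. Payload 14.6 kg.
Tool frame: the origin (TCP) lies between the finger pads, 19 mm behind the fingertips; this is the grasp point; z points along the fingers, y is the line along which they close (so a half turn about z gives the same grasp; the last joint's range is limited). The gripper opens to 94 mm and grips with 3 to 60 N. Pads are 16 mm wide; open, the fingers measure 119 mm over their backs; the gripper's body (75 mm by 177 mm) begins 78 mm behind the grasp point.
Start: joints at [-1.186, 0.3, 1.521, -0, 1.321, -0.067], TCP at [0.24, -0.495, 0.224] pointing down, gripper open.
Joint ranges: [-3.03, 3.03], [-0.79, 2.21], [0.23, 2.52], [-1.04, 4.18], [0, 3.07], [-2.55, 2.55]. Speed limits (rad/s): [2.22, 2.22, 2.57, 3.14, 3.14, 3.14].

INTERFACE

Orientations are given as [roll, pitch, yaw] about the fixed x, y, z axes, in that order (R = Rz(yaw) Ry(pitch) Rx(roll)).
In Python, from station import ctrl, eyes, hand_in gives the robot as it stands (ctrl), with the cameras (eyes) and the job as plain functions.
- The arm moves only by the tool shift_gripper, called after "Request:" by a JSON object that holds its "name" and its "arguments". Schema: {"type":"object","properties":{"ticks":{"type":"array","items":{"type":"number"},"minItems":6,"maxItems":60},"jaw":{"type":"number"},"grip_n":{"type":"number"},"only":{"type":"string"},"quiet":{"type":"boolean"},"lines":{"type":"string"}},"required":["ticks"],"additionalProperties":false}. ticks is one flat list of numbers that holds 1 to 10 rows one after another, with no inner brackets; each row has 6 numbers: dx, dy, dz in m, then a rotation vector rx, ry, rz in rad; each row shifts and turns the commanded pose from where the row before left it, along the tool's axes as they then stand; what a row does not reach is not made up. A row lasts 1/10 s, in which the tool goes at most 0.05 m and 0.15 rad, less where a joint would pass 70% of its speed; a pose out of reach is approached as far as the arm can. jaw is the finger opening in m, set as the call begins (left out keeps the last). The fingers move at their own pace and stop on an object; grip_n is the grip in N (left out, the last holds). Time passes only in rows, so rows that do not move let the fingers close. The tool returns the time, the measured TCP pose, the force, the opening and the grip force at its end. only (a regular expression) keeps the lines of the reply that match it, lines (a string "A,B") keeps lines A to B, and quiet returns only ok. Input that does not fit is refused with a message, and nothing moves.
- ctrl.get_obs(): the state, without advancing time (a new reading comes with each control period).
- eyes.camera(name): name is "scene" or "top" or "wrist"; returns a dict with "pixels" (420x560x3 uint8, blue, green, red), "fx", "fy", "cx", "cy" (pixels), "extrinsics" (4x4, takes a point from camera to world coordinates). Camera axes: x right, y up, looking along -z (the intrinsics and any distortion apply to the point x, -y, -z); pixel columns grow to the right and rows downward; lengths in m; the calibration is good to about 2 mm. A picture is of the moment at which its call begins. There is no depth.
- hand_in(): hands the job in; it is judged then, once.
The state is a dict: "time_s": time; "qpos": joint angles; "joint_vel": joint speeds; "tau": joint torques, N m; "ee_pos": TCP position; "eef_rot": TCP orientation; "force": force on the tool from outside, world axes, zero at the start; "moment": the same for the moment, N m; "grip_width": finger opening in m; "grip_force": force on a finger pad.
Only numpy, scipy, OpenCV 4.12 (cv2) and the standard library are available. Lean on these libraries where they do the work, as an engineer would, in place of code of your own. Each camera call takes 0.05 s, during which the arm holds its last target. There are 200 camera calls.

TASK

Swing the filing clamp round on its turntable until it clicks into its loading position, with the jaw still shut. Then pull the spring-loaded jaw out by its upright wooden handle until its brass pointer tab is level with the black marker, and finish while still holding it open there, ready for a new scissor blank to be loaded. Leave the file, the loose blank, the tin and the wooden stump where they are.

Things in the scene. Friction and masses are not known exactly. Their poses are not given: they have to be found in the camera images.
- fixture: Fixed dark steel base plate of the clamp, 250 x 220 mm, 22 mm thick; origin on the bench below the turntable's axis. A 34 x 44 mm block, 54 mm high, on its +x side (122 to 156 mm from the axis) houses the spring roller of the click. In the loading position the handle points along the base's own -x, away from that block, roughly towards the robot.
- turntable (a joint): Angle of the steel turntable (200 mm across, top 50 mm above the bench), rad, positive counter-clockwise from above. 0 = loading position: a spring roller drops between two rim studs, pulling in from within 0.05 rad; 0.65 N m to enter (felt from -0.16) or leave. Starts at -1.2 to -0.5; elsewhere it stays where left (friction 0.08 N m). Stops at -1.5 and 0.6. It may be swung by the jaw's handle.
- turntable_axis (a point): Centre of the turntable's top face, on the axis of turning, 50 mm above the bench. Its x axis turns with the table; the jaw slides along its -x.
- jaw (a joint): How far the jaw is pulled out, m: 0 shut, growing as the handle moves straight away from the turntable's axis; stop at 0.07. Spring: 6 N when shut plus 150 N/m (13 N at 0.045). Its bar, 30 mm wide, top 65 mm above the bench, runs out over the rim between two low rails. Jaw block 80 mm wide, top 105 mm above the bench, 17 mm from the axis at most when shut; fixed jaw behind it.
- handle: Upright round wooden handle on the outer end of the jaw's bar, 18 mm in diameter (20 mm at its foot), 55 mm tall, from 65 to 120 mm above the bench, 104 mm from the turntable's axis when the jaw is shut. Origin at the centre of its foot. It is rigid with the jaw bar; within 60 mm of it nothing else stands higher than 75 mm above the bench.
- handle_grip (a point): Point on the handle's centre line 34 mm above its foot (99 mm above the bench): a good height for the TCP to grip it from above.
- pointer (a point): The pointer tab, a brass strip 5 mm wide that sticks out 62 mm sideways from the bar's centre line over the rail on the turntable's +y side and moves with the jaw. The point is on the strip's centre line, 52 mm from the bar's centre line, 70 mm above the bench.
- mark (a point): The black marker beside the same rail: a 5 mm wide ridge on a 12 x 34 mm block, farther out than the pointer and parallel to it. Point on the ridge's centre line, 52 mm from the bar's. It turns with the turntable, but is clamped fast along the rail (over 50 N to shift), 28 to 48 mm from the shut jaw's pointer. Its x axis is the turntable's: pointer and mark are level when equal along it.
- file: Loose flat file, 260 mm long with a wooden handle, lying on the bench to the left of the clamp seen from the robot; origin on its underside. Leave alone.
- blank: Loose rough-forged scissor half, 155 mm long, 8 mm thick, lying on the bench to the right of the clamp seen from the robot; origin on its underside. Leave alone.
- tin: Small open aluminium tin, 70 mm in diameter, 70 mm high, left or right of the clamp; origin under its centre. Leave alone.
- stump: Dark wooden filing stump, a cylinder 64 mm in diameter and 85 mm high, on the clamp's other side; origin under its centre. Leave alone.

How it is judged:
On the way, in this order (a step that is already met when the one before it is completed fails the run):
1. the turntable is in its loading click with the jaw still shut (within 10 mm) (value of joint turntable between -0.05 and 0.05 rad and value of joint jaw below 0.01 m), for 0.2 s.
2. the jaw is pulled out so that its pointer is level with the marker, by the handle (x of pointer in the frame of mark between -0.005 and 0.005 m and contact force between the fingers and handle above 3 N), for 0.3 s.
At the end, for the whole second after the job is handed in: The fingers still hold the handle (over 3 N), the jaw is at rest with its pointer within 5 mm of level with the marker, and the turntable is still in its loading click (within 0.06 rad) (all of step 2 and value of joint turntable between -0.06 and 0.06 rad and velocity of joint jaw between -0.01 and 0.01 m/s); the arm keeps its last pose, push and grip.
It fails at once if the file, blank, tin or stump was moved by more than 25 mm (distance of any of file, blank, tin, stump from where it was at the start of the episode above 0.025 m).
It also fails if it takes over 37 s, if anything falls off the work surface, if the arm or the gripper's body presses on something with over 40 N, if the wrist force passes 120 N, or if a joint passes its speed limit or range.

## Working session

There is one attempt and no reset: what is moved stays moved. The work goes in short steps, Python scripts to look and compute and a tool call to move; the robot and the scene stay as the last step left them, time stands still between calls to the robot, and variables do not carry over. Pictures are saved under pics/ and viewed, at most 10 in all, crops included, and the job is handed in when it is done.

```bash
ls; mkdir -p pics
```

Run:
```python
from station import ctrl, eyes, hand_in
import cv2,json
o=ctrl.get_obs();print({k:o[k] for k in('time_s','ee_pos','eef_rot','grip_width','force')})
for n in('top','scene'):
    c=eyes.camera(n);cv2.imwrite(f'pics/{n}0.png',c['pixels']);print(n,c['fx'],c['cx'],c['cy'],[k for k in c],c['extrinsics'])
```

```text
pics
station.py
{'time_s': 0.0, 'ee_pos': array([ 0.24001414, -0.49457895,  0.22366503]), 'eef_rot': array([-3.14037891e+00, -6.84450071e-05,  4.51790895e-01]), 'grip_width': 0.0934916815009173, 'force': array([-0.01130779, -0.12615416, -0.31610982])}
top 471.95353156170285 271.0672752541121 211.3521747090095 ['pixels', 'fx', 'fy', 'cx', 'cy', 'extrinsics'] [[-0.01130411  0.98581685 -0.16744358  0.43484305]
 [-0.9994692  -0.00602261  0.03201626  0.05270228]
 [ 0.03055372  0.16771662  0.98536166  1.16133818]
 [ 0.          0.          0.          1.        ]]
scene 402.82528144813426 277.61424154428926 210.95492744466202 ['pixels', 'fx', 'fy', 'cx', 'cy', 'extrinsics'] [[-0.20379768 -0.81886906  0.53658174  1.09539975]
 [ 0.97893106 -0.17753893  0.1008658   0.12188516]
 [ 0.01266826  0.54583275  0.83779838  0.84196316]
 [ 0.          0.          0.          1.        ]]
```

View pics/top0.png

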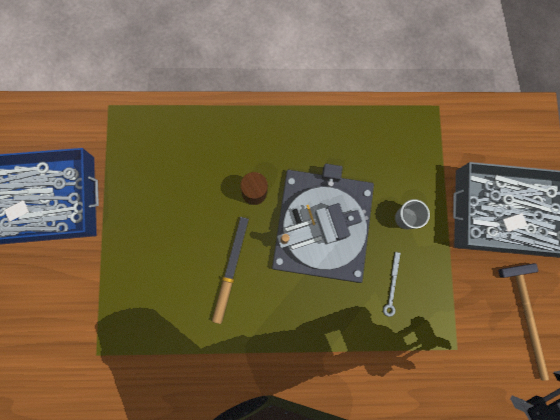

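View pics/scene0.png

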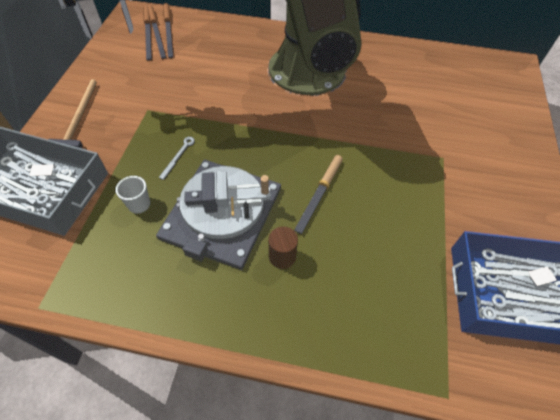

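Top view: the clamp's centre is near (325,228), its handle is near (284,240) pointing left, and the block at (333,172) points up. The tin is on the right at (412,214), the stump at (254,187), the file at left and the blank at right.

Create h.py:
```python
import numpy as np,cv2
from station import ctrl, eyes, hand_in
def ray(c,u,v):
    E=np.array(c['extrinsics']);d=E[:3,:3]@np.array([(u-c['cx'])/c['fx'],-(v-c['cy'])/c['fy'],-1.]);return E[:3,3],d
def onz(c,u,v,z):
    p,d=ray(c,u,v);return p+d*(z-p[2])/d[2]
def proj(c,P):
    E=np.array(c['extrinsics']);q=E[:3,:3].T@(np.array(P)-E[:3,3]);return np.array([c['cx']+c['fx']*q[0]/-q[2],c['cy']+c['fy']*q[1]/q[2]])
```

Run:
```python
from h import *
t=cv2.imread('pics/top0.png')[160:290,260:390];s=cv2.imread('pics/scene0.png')[150:280,150:300]
cv2.imwrite('pics/z.png',np.hstack([cv2.resize(t,None,fx=3.3,fy=3.3,interpolation=2)[:429],cv2.resize(s,None,fx=2.4,fy=3.3,interpolation=2)[:429]])[:, :800])
```

```text
(no output)
```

View pics/z.png

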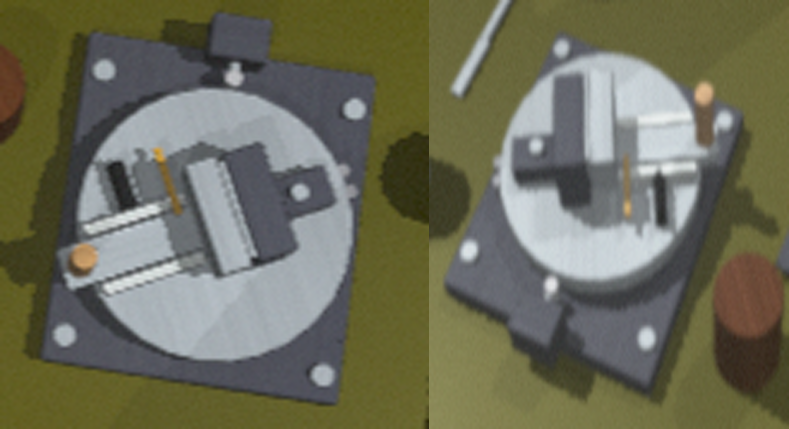

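The crop shows: base bolts at (104,70), (354,109), (322,375), (65,335). The handle top is at (83,258), the brass pointer runs (160,155)-(178,210), and the black marker is at (120,185). The turntable disc spans x 78-353 and y 88-360.

Run:
```python
from h import *
c=eyes.camera('top');s=eyes.camera('scene')
g=lambda x,y,z:onz(c,x/3.3+260,y/3.3+160,z)
b=[g(*p,.024) for p in((104,70),(354,109),(322,375),(65,335))]
print('bolts',np.round(b,4),'mean',np.mean(b,0))
d=((b[0]-b[3])+(b[1]-b[2]));print('base yaw',np.arctan2(d[1],d[0]))
d=((b[0]-b[1])+(b[3]-b[2]));print('base yaw2',np.arctan2(d[1],d[0])-np.pi/2)
print('disc',g(215.5,224,.05))
h=g(83,258,.12);print('handle',h, 'scene handle',onz(s,275/2.4+150,92/3.3+150,.12))
a=g(215.5,224,.05);v=(h-a)[:2];print(np.hypot(*v),np.arctan2(v[1],v[0]))
p=g(160,155,.07);q=g(178,210,.07);print('ptr dir',np.arctan2(*(p-q)[[1,0]]),p,q)
print('mark',g(120,185,.07))
```

```text
bolts [[ 0.7035 -0.0358  0.024 ]
 [ 0.6727 -0.2232  0.024 ]
 [ 0.4749 -0.1907  0.024 ]
 [ 0.5057 -0.0036  0.024 ]] mean [ 0.58919255 -0.11333395  0.024     ]
base yaw -0.16205581386609272
base yaw2 -0.16299428860099763
disc [ 0.58293965 -0.11231456  0.05      ]
handle [ 0.55119869 -0.01172811  0.12      ] scene handle [ 0.5519395  -0.01198171  0.12      ]
0.10547569510557202 1.8764656142962355
ptr dir 0.2895279603769442 [ 0.63023054 -0.07108185  0.07      ] [ 0.59048801 -0.0829211   0.07      ]
mark [ 0.60872527 -0.04201979  0.07      ]
```

Request:
{"name": "shift_gripper", "arguments": {"ticks": [0.031, -0.0187, 0, 0, 0, 0, 0.031, -0.0187, 0, 0, 0, 0, 0.031, -0.0187, 0, 0, 0, 0, 0.031, -0.0187, 0, 0, 0, 0, 0.031, -0.0187, 0, 0, 0, 0, 0.031, -0.0187, 0, 0, 0, 0, 0.031, -0.0187, 0, 0, 0, 0, 0.031, -0.0187, 0, 0, 0, 0], "jaw": 0.05}}

```text
time_s: 1.0
ee_pos: [0.3985, -0.2506, 0.2243]
eef_rot: [-3.142, -0.0, 0.452]
force: [0.3, 0.6, 0.1]
grip_width: 0.05
grip_force: 0.0
```

Request:
{"name": "shift_gripper", "arguments": {"ticks": [0.031, -0.0187, 0, 0, 0, 0, 0.031, -0.0187, 0, 0, 0, 0, 0.031, -0.0187, 0, 0, 0, 0, 0.031, -0.0187, 0, 0, 0, 0, 0.031, -0.0187, 0, 0, 0, 0, 0.031, -0.0187, 0, 0, 0, 0, 0.031, -0.0187, 0, 0, 0, 0, 0, 0, 0, 0, 0, 0.147, 0, 0, 0, 0, 0, 0, 0, 0, 0, 0, 0, 0]}}

```text
time_s: 2.0
ee_pos: [0.5358, -0.0397, 0.2241]
eef_rot: [-3.141, 0.0, 0.308]
force: [-0.5, 0.3, 0.8]
grip_width: 0.0501
grip_force: 0.0
```

Create go.py:
```python
import sys
from h import *
from scipy.spatial.transform import Rotation as R
o=ctrl.get_obs();r=R.from_euler('xyz',o['eef_rot'])
t=np.array(eval(sys.argv[1]));print('t',o['time_s'],'pos',o['ee_pos'],'rot',o['eef_rot'],'tool delta',np.round(r.inv().apply(t-o['ee_pos']),4),'F',np.round(o['force'],1))
```

```bash
python3 go.py '[.5518,-.0123,.099]'
```

```text
t 2.0 pos [ 0.5357924  -0.03970985  0.22413228] rot [-3.14148378e+00  3.05084904e-04  3.08472486e-01] tool delta [ 0.0236 -0.0212  0.1251] F [-0.5  0.3  0.8]
```

Request:
{"name": "shift_gripper", "arguments": {"ticks": [0.0236, -0.0212, 0, 0, 0, 0, 0, 0, 0.02, 0, 0, 0, 0, 0, 0.02, 0, 0, 0, 0, 0, 0, 0, 0, 0, 0, 0, 0, 0, 0, 0]}}

```text
time_s: 2.5
ee_pos: [0.5521, -0.0127, 0.1848]
eef_rot: [-3.142, -0.0, 0.306]
force: [0.3, 0.2, 1.0]
grip_width: 0.0497
grip_force: 0.0
```

```bash
python3 go.py '[.5518,-.0123,.099]'
```

Run:
```python
from h import *
w=eyes.camera('wrist');cv2.imwrite('pics/w1.png',w['pixels'])
print('expected top',proj(w,[.5518,-.0123,.12]),'foot',proj(w,[.5518,-.0123,.065]))
```

```text
t 2.5 pos [ 0.55211573 -0.012693    0.18484148] rot [-3.14158879e+00 -5.41424012e-05  3.05801519e-01] tool delta [-0.0002 -0.0005  0.0858] F [0.3 0.2 1. ]
expected top [276.70953246 226.1136604 ] foot [277.13190061 207.75858158]
```

View pics/w1.png

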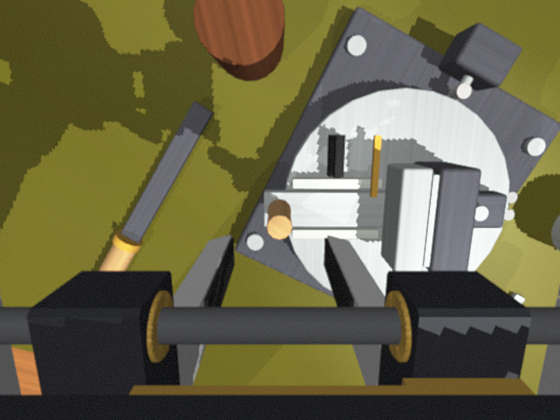

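The wrist view has the handle's top at about (278,228); I predicted (277,226). The pointer is at (377,165) and the mark at (336,155). Now descend and grip.

Request:
{"name": "shift_gripper", "arguments": {"ticks": [0, 0, 0.03, 0, 0, 0, 0, 0, 0.03, 0, 0, 0, 0, 0, 0.0258, 0, 0, 0, 0, 0, 0, 0, 0, 0]}}

```text
time_s: 2.95
ee_pos: [0.5511, -0.0123, 0.0967]
eef_rot: [-3.14, 0.003, 0.305]
force: [-0.5, 0.9, -0.4]
grip_width: 0.0496
grip_force: 0.0
```

Request:
{"name": "shift_gripper", "arguments": {"ticks": [0, 0, 0, 0, 0, 0, 0, 0, 0, 0, 0, 0, 0, 0, 0, 0, 0, 0, 0, 0, 0, 0, 0, 0, 0, 0, 0, 0, 0, 0, 0, 0, 0, 0, 0, 0], "jaw": 0.0, "grip_n": 40}}

```text
time_s: 3.55
ee_pos: [0.5527, -0.0127, 0.0993]
eef_rot: [3.14, -0.001, 0.305]
force: [0.6, -4.9, 4.5]
grip_width: 0.0184
grip_force: 40.0
```

```bash
python3 go.py '[.584,-.1125,.099]'
```

```text
t 3.55 pos [ 0.55274255 -0.01271789  0.09932118] rot [ 3.14003893e+00 -1.49196041e-03  3.04778001e-01] tool delta [-1.000e-04  1.046e-01  5.000e-04] F [ 0.6 -4.9  4.5]
```

Request:
{"name": "shift_gripper", "arguments": {"ticks": [-0.0104, 0.0005, 0, 0, 0, -0.1, -0.0104, 0.0005, 0, 0, 0, -0.1, -0.0104, 0.0005, 0, 0, 0, -0.1, -0.0104, 0.0005, 0, 0, 0, -0.1, -0.0104, 0.0005, 0, 0, 0, -0.1, 0, 0, 0, 0, 0, 0]}}

```text
time_s: 4.15
ee_pos: [0.5082, -0.0398, 0.0993]
eef_rot: [3.14, -0.001, 0.807]
force: [0.3, 0.3, 3.8]
grip_width: 0.018
grip_force: 40.0
```

```bash
python3 go.py '[.584,-.1125,.099]'
```

```text
t 4.15 pos [ 0.50820425 -0.03983604  0.09931926] rot [ 3.14041705e+00 -7.11431016e-04  8.07422292e-01] tool delta [-1.00e-04  1.05e-01  4.00e-04] F [0.3 0.3 3.8]
```

Request:
{"name": "shift_gripper", "arguments": {"ticks": [-0.0104, 0.0005, 0, 0, 0, -0.1, -0.0104, 0.0005, 0, 0, 0, -0.1, -0.0104, 0.0005, 0, 0, 0, -0.1, -0.0104, 0.0005, 0, 0, 0, -0.1, -0.0104, 0.0005, 0, 0, 0, -0.1, -0.0104, 0.0005, 0, 0, 0, -0.1, 0, 0, 0, 0, 0, 0, 0, 0, 0, 0, 0, 0, 0, 0, 0, 0, 0, 0, 0, 0, 0, 0, 0, 0]}}

```text
time_s: 5.15
ee_pos: [0.4804, -0.0942, 0.0993]
eef_rot: [-3.141, 0.0, 1.404]
force: [-6.0, -1.1, 11.4]
grip_width: 0.0175
grip_force: 40.1
```

```bash
python3 go.py '[.584,-.1125,.099]'
```

Run:
```python
from h import *
ims=[]
for n,(x,y) in dict(top=(240,150),scene=(150,140),wrist=(220,80)).items():
    c=eyes.camera(n);cv2.imwrite(f'pics/{n}2.png',c['pixels']);f=2 if n=='wrist' else 2.6;
    k=int(266/f)
    if n=='wrist': f=1;x,y,k=180,0,266
    ims.append(cv2.resize(c['pixels'][y:y+(k if n!='wrist' else 400),x:x+k],(266,266 if n!='wrist' else 400),interpolation=2))
H=np.zeros((532,532+0,3),np.uint8);H[:266,:266]=ims[0];H[266:,:266]=ims[1];H[:400,266:]=ims[2];cv2.imwrite('pics/c2.png',H)
```

```text
t 5.15 pos [ 0.48039717 -0.09423401  0.09925826] rot [-3.14144135e+00  2.40211785e-04  1.40439281e+00] tool delta [-0.0009  0.1052  0.0002] F [-6.  -1.1 11.4]
```

View pics/c2.png

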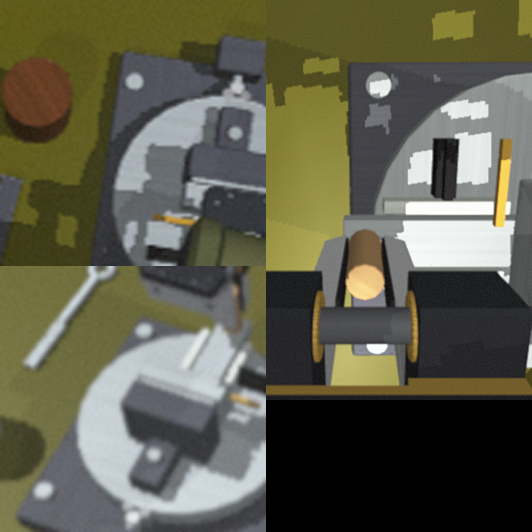

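The wrist crop shows the rail and the base plate's edge almost parallel, and in the top crop the roller at (237,85) is in line with the fixed jaw's tail. I'll measure the angle between base and rail, and the distance from pointer to mark.

Run:
```python
from h import *
w=eyes.camera('wrist');im=w['pixels'];g=cv2.cvtColor(im,6)
for l in cv2.createLineSegmentDetector().detect(g)[0][:,0]:
    if np.hypot(l[2]-l[0],l[3]-l[1])<45 or min(l[1],l[3])>260: continue
    # plane heights: print the world direction for base top and rail/bar heights
    a=[np.subtract(onz(w,l[2],l[3],z),onz(w,l[0],l[1],z)) for z in(.022,.065)]
    print(np.round(l),[round(float(np.arctan2(d[1],d[0])),3) for d in a])
hsv=cv2.cvtColor(im,40)
m=cv2.inRange(hsv,(15,120,120),(30,255,255));m[260:]=0;m[:,:300]=0
n,L,S,C=cv2.connectedComponentsWithStats(m);print([ (S[i],C[i]) for i in range(1,n) if S[i][4]>100])
k=cv2.inRange(g,0,45);k[260:]=0
n,L,S,C=cv2.connectedComponentsWithStats(k);print([ (S[i],C[i]) for i in range(1,n) if S[i][4]>100])
```

```text
[373. 139. 369. 197.] [-1.735, -1.735]
[345. 193. 347. 138.] [1.407, 1.407]
[386. 201. 336. 201.] [2.968, 2.968]
[407. 213. 413. 139.] [1.404, 1.404]
[504. 306. 521. 200.] [1.404, 1.404]
[291. 214. 404. 214.] [-0.172, -0.172]
[300. 307. 294. 244.] [1.495, 1.495]
[468. 175. 518. 175.] [-0.181, -0.181]
[458.  70. 409.  77.] [3.1, 3.1]
[423. 267. 428. 222.] [1.407, 1.407]
[415. 161. 409. 224.] [-1.733, -1.733]
[388.  85. 336. 119.] [-2.726, -2.726]
[404. 220. 258. 220.] [2.973, 2.973]
[468. 189. 453. 305.] [-1.738, -1.738]
[298. 238. 308. 300.] [-1.563, -1.563]
[248. 307. 259. 238.] [1.232, 1.232]
[263. 213. 263. 157.] [1.402, 1.402]
[513. 202. 497. 303.] [-1.735, -1.735]
[494. 304. 506. 230.] [1.405, 1.405]
[261. 157. 260. 112.] [1.417, 1.417]
[302. 165. 286. 214.] [-2.036, -2.036]
[ 63. 304.  23. 190.] [1.569, 1.569]
[558.  63. 506.  63.] [2.97, 2.97]
[355. 196. 357. 148.] [1.399, 1.399]
[297. 197. 343. 197.] [-0.171, -0.171]
[264. 109. 266. 157.] [-1.722, -1.722]
[517. 254. 509. 303.] [-1.732, -1.732]
[  6. 238.  31. 303.] [-1.572, -1.572]
[(array([ 432,    0,  128,   49, 5446], dtype=int32), array([499.02350349,  21.82005141])), (array([ 346,   10,   43,   30, 1039], dtype=int32), array([366.71126083,  24.62848893])), (array([409, 139,  17,  88, 825], dtype=int32), array([416.88363636, 182.71272727]))]
[(array([346, 139,  26,  61, 913], dtype=int32), array([357.64841183, 161.77656079]))]
```

Base edge and bar both measure 2.97 rad, so the turntable is in its click with the jaw shut. I'll pull 28 mm first and then measure close to level.

Request:
{"name": "shift_gripper", "arguments": {"ticks": [0, -0.007, 0, 0, 0, 0, 0, -0.007, 0, 0, 0, 0, 0, -0.007, 0, 0, 0, 0, 0, -0.007, 0, 0, 0, 0, 0, 0, 0, 0, 0, 0, 0, 0, 0, 0, 0, 0, 0, 0, 0, 0, 0, 0], "jaw": 0.0, "grip_n": 55}}

```text
time_s: 6.05
ee_pos: [0.4543, -0.0898, 0.0993]
eef_rot: [3.137, 0.0, 1.404]
force: [9.8, -2.0, -0.0]
grip_width: 0.0177
grip_force: 55.0
```

Run:
```python
from h import *
o=ctrl.get_obs();print(o['ee_pos'],o['eef_rot'],o['force'])
w=eyes.camera('wrist');im=w['pixels'];cv2.imwrite('pics/w3.png',im)
cv2.imwrite('pics/w3z.png',cv2.resize(im[120:240,320:480],None,fx=5,fy=5,interpolation=0))
```

```text
[ 0.45432535 -0.08984236  0.09930352] [3.13719537e+00 2.85185662e-04 1.40433489e+00] [ 9.79913607 -1.98359777 -0.03675677]
```

View pics/w3z.png

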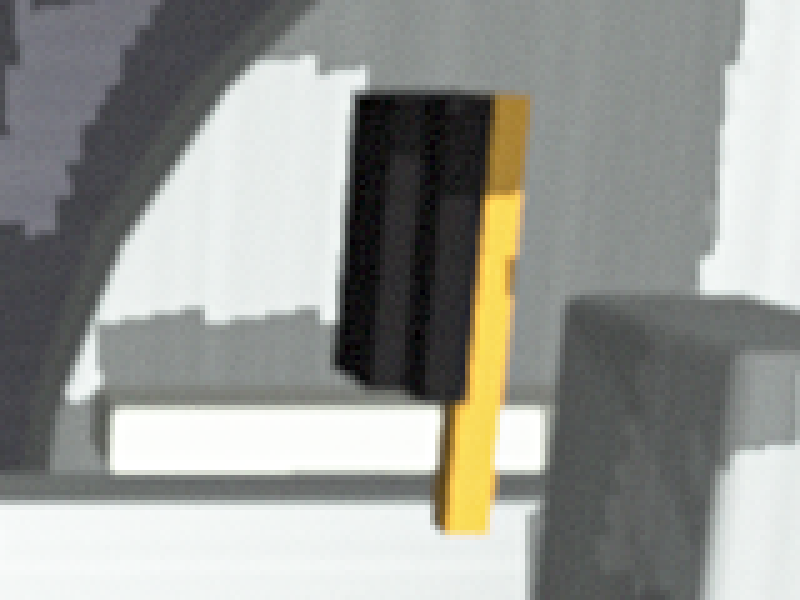

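Zoomed view: brass strip at x 480-517 and ridge top at about x 380-415 (both at y about 270).

Run:
```python
from h import *
w=eyes.camera('wrist');E=np.array(w['extrinsics']);print('cam',E[:3,3],'axis',-E[:3,2])
u=np.array([np.cos(2.971),np.sin(2.971)]);f=lambda x,y,z:onz(w,x/5+320,y/5+120,z)[:2]@u
print('strip w',f(480,270,.07)-f(517,270,.07))
for z in(.06,.065,.07): print(z,f(397,270,z)-f(498.5,270,.07),'ridge w',f(380,270,z)-f(415,270,z))
```

```text
cam [ 0.46451481 -0.02481117  0.26078119] axis [-0.03579071 -0.22990862 -0.97255388]
strip w 0.004162937856503568
0.06 0.007827702485071808 ridge w 0.004142750255218375
0.065 0.009622737081951716 ridge w 0.0040395844581578855
0.07 0.011417771678831512 ridge w 0.003936418661097507
```

Request:
{"name": "shift_gripper", "arguments": {"ticks": [0, -0.005, 0, 0, 0, 0, 0, -0.005, 0, 0, 0, 0, 0, 0, 0, 0, 0, 0, 0, 0, 0, 0, 0, 0, 0, 0, 0, 0, 0, 0, 0, 0, 0, 0, 0, 0]}}

```text
time_s: 6.75
ee_pos: [0.4447, -0.0883, 0.0993]
eef_rot: [3.137, 0.0, 1.404]
force: [10.8, -3.3, -1.6]
grip_width: 0.018
grip_force: 55.0
```

Run:
```python
from h import *
o=ctrl.get_obs();print(o['ee_pos'],o['eef_rot'])
w=eyes.camera('wrist');im=w['pixels']
A=cv2.resize(im[130:220,370:450],None,fx=5,fy=5,interpolation=0)
t=eyes.camera('top');p=proj(t,[.52,-.05,.07]).astype(int);print(p)
B=cv2.resize(t['pixels'][p[1]-28:p[1]+28,p[0]-25:p[0]+25],(400,450),interpolation=0)
cv2.imwrite('pics/w4z.png',np.hstack([A,B]))
```

```text
[ 0.44467988 -0.08825662  0.09930635] [3.13674288e+00 3.56251295e-04 1.40436579e+00]
[300 253]
```

View pics/w4z.png

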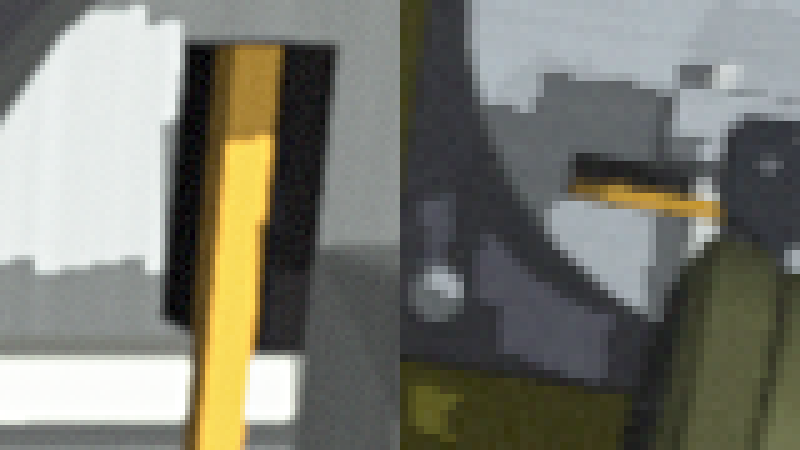

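The pointer passes over the marker. The top view (strip at y about 188, block centre at about 174) suggests I went roughly 4 mm too far: what I took for the ridge was the outer shelf of the block. I'll check with profiles of the earlier unobstructed wrist images.

Run:
```python
from h import *
for n,a,b in(('wrist2',340,425),('w1',322,385)):
    g=cv2.cvtColor(cv2.imread(f'pics/{n}.png'),6)
    for r in(150,165,180): print(n,r,a,g[r-2:r+3,a:b].mean(0).astype(int).tolist() if n=='wrist2' else g[r,a:b].tolist())
A=cv2.imread('pics/wrist2.png')[125:215,335:435];A=np.clip(A.astype(float)*3,0,255).astype(np.uint8)
B=cv2.imread('pics/top0.png')[195:230,280:320];B=np.clip(B.astype(float)*2,0,255).astype(np.uint8)
cv2.imwrite('pics/z5.png',np.hstack([cv2.resize(A,(500,450),interpolation=0),cv2.resize(B,(300,450),interpolation=0)]))
```

```text
wrist2 150 340 [180, 190, 195, 198, 203, 198, 131, 54, 13, 12, 12, 26, 25, 26, 29, 32, 32, 32, 20, 11, 17, 23, 26, 27, 27, 28, 30, 28, 27, 25, 24, 35, 119, 217, 233, 233, 232, 232, 231, 231, 231, 231, 233, 234, 234, 233, 233, 232, 232, 233, 234, 234, 235, 235, 233, 231, 231, 233, 232, 231, 229, 229, 231, 233, 230, 178, 140, 139, 141, 141, 140, 140, 127, 91, 68, 72, 108, 124, 129, 130, 127, 128, 129, 128, 130]
wrist2 165 340 [233, 232, 234, 237, 239, 200, 109, 33, 8, 13, 19, 30, 44, 47, 48, 47, 44, 29, 15, 23, 42, 46, 47, 46, 46, 44, 45, 44, 43, 40, 45, 119, 216, 233, 231, 232, 231, 230, 230, 232, 231, 232, 233, 233, 233, 232, 232, 232, 232, 234, 235, 235, 235, 233, 231, 232, 233, 231, 230, 229, 229, 230, 225, 223, 219, 171, 142, 140, 140, 142, 137, 115, 79, 65, 116, 195, 212, 211, 209, 210, 210, 210, 210, 206, 170]
wrist2 180 340 [212, 230, 237, 241, 239, 153, 51, 12, 12, 22, 40, 48, 51, 51, 49, 45, 29, 13, 21, 42, 48, 47, 47, 48, 48, 46, 47, 49, 41, 43, 115, 215, 234, 233, 232, 231, 225, 222, 223, 223, 224, 223, 214, 206, 205, 211, 230, 234, 236, 236, 235, 235, 233, 230, 231, 233, 2
[... 387 characters left out ...]
 123, 91, 102, 117, 115, 127, 142, 159, 142, 131, 134, 133, 134]
w1 165 322 [131, 135, 145, 154, 139, 83, 27, 18, 26, 26, 27, 29, 25, 51, 61, 62, 61, 60, 64, 55, 51, 114, 215, 233, 176, 130, 132, 145, 149, 152, 155, 152, 153, 155, 151, 151, 156, 157, 152, 152, 156, 153, 148, 149, 153, 151, 146, 135, 137, 113, 91, 100, 122, 124, 119, 121, 124, 125, 133, 131, 131, 129, 129]
w1 180 322 [255, 255, 255, 255, 255, 255, 255, 255, 255, 255, 255, 255, 255, 255, 255, 255, 255, 255, 255, 255, 255, 255, 255, 255, 255, 255, 255, 255, 255, 255, 255, 255, 255, 255, 255, 255, 224, 183, 177, 178, 169, 160, 164, 164, 162, 161, 162, 161, 135, 96, 103, 116, 120, 123, 119, 124, 141, 161, 167, 159, 134, 125, 128]
```

View pics/z5.png

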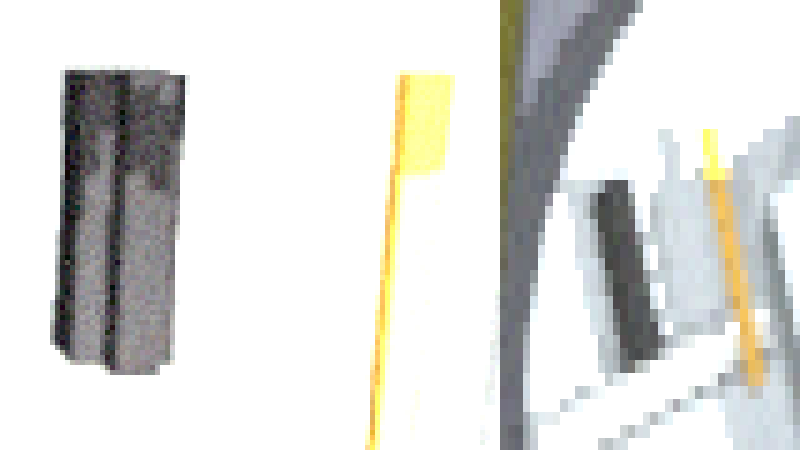

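Now it is clear: in wrist2 at row 165 the ridge top spans about columns 359.5-369.5 (centre about 364.5) and the strip top spans 414-424 (centre 419.2). I'll compute the required pull from this and from the first top image.

Run:
```python
from h import *
w=eyes.camera('wrist');o=ctrl.get_obs();u=np.array([np.cos(2.971),np.sin(2.971)])
E=np.array(w['extrinsics']);w2=dict(w);E2=E.copy();E2[:3,3]+=np.array([.4804,-.0942,.0993])-o['ee_pos'];w2['extrinsics']=E2
for zr in(.064,.066,.068):print('wrist2 D',zr,[onz(w2,a,165,zr)[:2]@u-onz(w2,419.2,165,zp)[:2]@u for a in(364.2,365) for zp in(.07,.0715)])
print('tcp pull',o['ee_pos'][:2]@u-np.array([.4804,-.0942])@u)
t=eyes.camera('top')
f=lambda im,m:None
im=cv2.imread('pics/top0.png');hsv=cv2.cvtColor(im,40);R=np.s_[195:230,280:320]
m=cv2.inRange(hsv,(12,110,60),(32,255,255))[R];k=(cv2.cvtColor(im,6)[R]<45).astype(np.uint8)
for mm,x0,x1 in((m,26,38),(k,10,24)):
    q=np.zeros_like(mm);q[:,x0:x1]=mm[:,x0:x1];ys,xs=np.nonzero(q)
    P=np.array([onz(t,x+280,y+195,.068) for x,y in zip(xs,ys)])[:,:2]
    v=1.8765;U=np.array([np.cos(v),np.sin(v)]);s=P@U;print(len(xs),'top0 radial mean',s.mean(),s.min(),s.max())
g=cv2.cvtColor(w['pixels'],6)
for r in(150,165,180):print(r,g[r-1:r+2,398:442].mean(0).astype(int).tolist())
```

```text
wrist2 D 0.064 [np.float64(0.029216079428646013), np.float64(0.028593179624728626), np.float64(0.028755141312320487), np.float64(0.0281322415084031)]
wrist2 D 0.066 [np.float64(0.029724321053621106), np.float64(0.02910142124970372), np.float64(0.029268068124569058), np.float64(0.02864516832065167)]
wrist2 D 0.068 [np.float64(0.03023256267859631), np.float64(0.02960966287467892), np.float64(0.029780994936817295), np.float64(0.02915809513289991)]
tcp pull 0.03621929212353486
37 top0 radial mean -0.2563962249627596 -0.258517458057657 -0.2536412065677894
43 top0 radial mean -0.22276870419840097 -0.2286807509392366 -0.21896390801825805
150 [233, 233, 232, 233, 234, 239, 237, 170, 77, 18, 12, 19, 7, 22, 50, 67, 69, 85, 121, 133, 135, 132, 131, 132, 133, 134, 128, 79, 32, 22, 24, 23, 23, 25, 26, 25, 18, 45, 96, 133, 146, 142, 144, 145]
165 [232, 232, 236, 234, 187, 143, 90, 35, 13, 16, 11, 12, 31, 64, 71, 85, 145, 203, 216, 213, 213, 214, 213, 216, 213, 172, 92, 37, 25, 25, 24, 26, 24, 27, 22, 24, 68, 127, 144, 144, 144, 142, 143, 145]
180 [222, 231, 239, 239, 176, 87, 24, 13, 14, 15, 15, 38, 69, 70, 105, 182, 212, 213, 214, 213, 213, 216, 213, 176, 98, 33, 25, 27, 25, 29, 23, 27, 22, 24, 39, 77, 96, 97, 94, 96, 97, 100, 102, 105]
```

The bottom corner contour confirms the right-hand band is the raised ridge. Estimates of the required pull are 30 mm (wrist) and about 32 mm (top, after parallax), and the current pull is 36 mm. Go back 5 mm and check.

Request:
{"name": "shift_gripper", "arguments": {"ticks": [0, 0.0025, 0, 0, 0, 0, 0, 0.0025, 0, 0, 0, 0, 0, 0, 0, 0, 0, 0, 0, 0, 0, 0, 0, 0, 0, 0, 0, 0, 0, 0, 0, 0, 0, 0, 0, 0, 0, 0, 0, 0, 0, 0]}}

```text
time_s: 7.65
ee_pos: [0.4496, -0.0891, 0.0993]
eef_rot: [3.137, 0.0, 1.404]
force: [11.2, -3.2, -1.7]
grip_width: 0.018
grip_force: 55.0
```

Run:
```python
from h import *
o=ctrl.get_obs();u=np.array([np.cos(2.971),np.sin(2.971)])
print('pull',o['ee_pos'][:2]@u-np.array([.4804,-.0942])@u,o['eef_rot'])
w=eyes.camera('wrist');im=w['pixels'];cv2.imwrite('pics/w6.png',im);g=cv2.cvtColor(im,6)
print(385,g[164:167,385:435].mean(0).astype(int).tolist())
A=cv2.resize(np.clip(im[125:215,350:450]*2.5,0,255).astype(np.uint8),(500,450),interpolation=0)
t=eyes.camera('top');B=np.clip(t['pixels'][225:281,275:325]*2.,0,255).astype(np.uint8)
cv2.imwrite('pics/z6.png',np.hstack([A,cv2.resize(B,(300,336),interpolation=0,dst=None) if 0 else cv2.resize(B[:50,:33],(297,450),interpolation=0)]))
```

```text
pull 0.031210503525218758 [3.13675504e+00 3.05871624e-04 1.40432962e+00]
385 [236, 236, 235, 234, 233, 234, 233, 234, 237, 240, 235, 146, 50, 8, 13, 17, 15, 12, 14, 20, 37, 45, 45, 44, 39, 40, 59, 74, 80, 78, 49, 35, 43, 42, 42, 42, 40, 41, 38, 28, 59, 119, 140, 144, 142, 143, 144, 145, 145, 144]
```

View pics/z6.png

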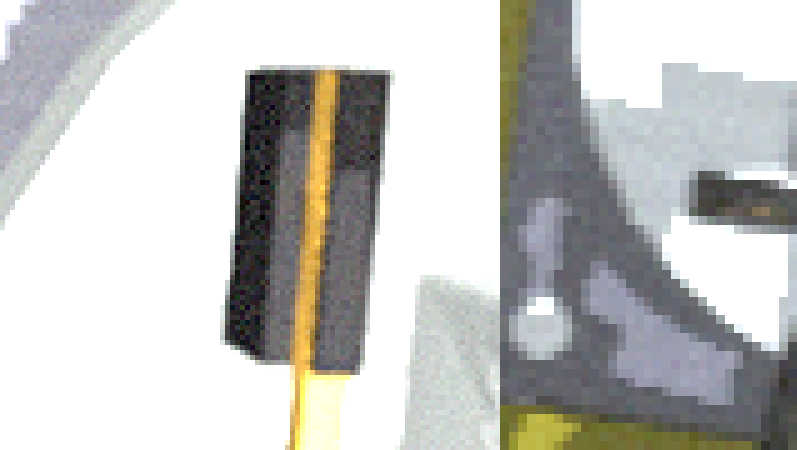

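Wrist view: the pointer's outer face peeks about 1 mm out from under the ridge (columns 411-415, with the ridge top at 415-425). The top view shows brass inside the black block. It is level well within 5 mm, so I'll hand in.

```bash
python3 -c "
from station import ctrl, eyes, hand_in
o=ctrl.get_obs();print(o['time_s'],abs(o['joint_vel']).max(),o['grip_force']);print(hand_in())"
```

```text
7.75 0.001698988046154673 54.99610058963299
the job is handed in; nothing more can be done
None
```

I handed the job in at 7.75 s, with no verdict returned. By the camera images the turntable is in its loading click, and the gripper (55 N) is holding the jaw about 31 mm open with its pointer about 1 mm from level with the marker.

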